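# Put two acrylic photo blocks away in their caddy with the cork sheet between

## Task

Put the two acrylic photo blocks away in the wooden caddy, face up and lying flat, with the cork sheet between them so that they cannot scratch each other: the blue sea picture at the bottom, then the cork, then the orange desert picture on top. Each piece should sit squarely inside the caddy's walls; set each one down rather than letting it drop, and leave the other things on the nightstand where they are.

Things in the scene. Friction and masses are not known exactly. Their poses are not given: they have to be found in the camera images.
- sea_block: Acrylic photo block, 96 x 62 x 12 mm, about 80 g, lying flat and face up on the table; pale grey edges, and behind its clear front a white-bordered instant photo of a BLUE sea and sky with a white sail. Origin: centre of its underside; x along the 96 mm length, y across the 62 mm width, z up out of the picture. Either way round in the caddy is fine.
- dune_block: The second photo block, same size and make, with an ORANGE desert picture (brown dunes, yellow sun). Origin and axes as for the sea block.
- cork_sheet: Stiff rubberised cork separator sheet, brown, 96 x 62 x 6 mm, about 22 g, lying flat on the table. Origin: centre of its underside; x along the 96 mm length, y across the 62 mm width, z up.
- caddy: Light wooden caddy, open on top, fixed on the table, 118 (x) x 84 (y) x 40 mm outside. Pocket 104 x 70 mm (4 mm play around a block), walls 7 mm thick. Full walls at the +x and -x ends; each long side (+y, -y) has only a 14 mm bit of wall at each corner: the middle 76 mm is open from the top to the table for the fingers. Origin: centre of its underside, on the table; x along its length, z up.
- caddy_floor (a point): Centre of the caddy's pocket floor, 8 mm above the table and 32 mm below the wall tops; axes as the caddy. The floor is 48 mm wide (y) between the finger gaps, so that fingers beside a 62 mm piece pass down to the table. A full stack (12 + 6 + 12 mm) ends 38 mm above the table.
- gauge: White plastic humidity gauge, a round dial 56 mm across on a small foot, 61 mm high. Bystander. Origin: centre of its underside.
- lunch_tin: Stainless lunch tin, closed and clipped, 173 x 109 x 55 mm. Bystander at the far left. Origin: centre of its underside; x along its length.
- phone_grip: Orange silicone phone grip, a round button 40 mm across, 16 mm high. Bystander. Origin: centre of its underside.
- paperweight: Clear glass dome paperweight with a pink flower inside, 72 mm across, 42 mm high. Bystander. Origin: centre of its underside.
- glasses_case: Dark blue-grey spectacle case, 62 x 160 x 37 mm, near the far edge of the table. Bystander. Origin: centre of its underside; y along its length.

How it is judged:
By the outcome, as a careful person would: the job done as asked, in the order asked, and still so for the second after the job is handed in, with the robot touching nothing.
It also fails if it takes over 67 s, if anything falls off the work surface, if the arm or the gripper's body presses on something with over 40 N, if the wrist force passes 120 N, or if a joint passes its speed limit or range.

## Robot

A 7-joint arm with a two-finger parallel gripper is mounted at the origin on the work surface. World frame = base frame: x ahead of the robot, y to its left, z up, the work surface at z = 0. Lengths are in mm, angles in rad, forces in N, time in s.
With the tool pointing down it reaches from about 400 to 850 mm from the base axis. Payload 10.4 kg.
Tool frame: the origin (TCP) lies at the very end of the fingers, on their centre line; the grasp point (between the pads) lies 19 mm behind it (bot.pinch_z is the distance from the TCP to the grasp point, in mm); z points along the fingers, y is the line along which they close (so a half turn about z gives the same grasp; the last joint's range is limited). The gripper opens to 87 mm and grips with 3 to 60 N. Pads are 19 mm wide; open, the fingers measure 117 mm over their backs; the gripper's body (75 mm by 190 mm) begins 51 mm behind the grasp point.
Start: joints at [1.122, 0.332, -0.065, 1.46, 0.022, 1.35, -0.088], TCP at [258.18, -569.206, 222.576] pointing down, gripper open.
Joint ranges: [-2.6, 2.6], [-0.5, 2.12], [-1.47, 1.34], [0.16, 2.42], [-1.27, 4.41], [0.06, 2.06], [-2.6, 2.6]. Speed limits (rad/s): [2.22, 2.22, 2.79, 2.79, 3.14, 3.14, 3.14].

## Interface

Orientations are given as a 3x3 rotation matrix whose columns are the frame's x, y, z axes.
In Python, from rig import bot, optics, order gives the robot as it stands.
- The arm moves only by the shell command python3 -m creep 'ROWS' [FORCE]. ROWS is a JSON object of lists of equal length, an entry for each row: "linear": the shift along the tool's x, y, z in units of 50 mm (1.0 is 50 mm), a list of three; "spin": the turn about the tool's z in units of 8 degrees (1.0 is 8 degrees); "claw": the opening, from 0 (shut) to 1 (fully open). In form: {"linear": [[x, y, z], ...], "spin": [spin, ...], "claw": [claw, ...]}. A call has 1 to 20 rows; each row shifts and turns the commanded pose from where the row before left it, along the tool's axes as they then stand; what a row does not reach is not made up. A row lasts 1/8 s, in which the tool goes at most 62.5 mm and 10.7 degrees, less where a joint would pass 70% of its speed; a pose out of reach is approached as far as the arm can. A call is refused whole if a number of a shift passes 1 or a number of a turn 1, either way. A call with a gripper value outside its range is refused whole. The fingers move at their own pace and stop on an object; FORCE is the grip in N (left out, the last holds). Time passes only in rows, so rows that do not move let the fingers close. It gives the time, the measured TCP pose, the force, the opening and the grip force at its end, in the units of the state.
- bot.state(): the state, without advancing time (a new reading comes with each control period).
- optics.read_camera(name): name is "scene" or "side" or "wrist"; returns a dict with "color" (384x512x3 uint8, red, green, blue), "fovy" (degrees; the focal length in pixels is half the picture's height over the tangent of half this angle, whatever the lens; pixels are square), "cx", "cy" (the principal point, pixels), "T" (4x4, takes a point from camera to world coordinates). Camera axes: x right, y down, z forward; pixel columns grow to the right and rows downward; lengths in mm; the calibration is good to about 2 mm. A picture is of the moment at which its call begins. There is no depth.
- order.job_done(): hands the job in; it is judged then, once.
The state is a dict: "time": time; "qpos": joint angles; "qd": joint speeds; "effort": joint torques, N m; "tool_pos": TCP position; "orientation": TCP orientation; "ft_force": force on the tool from outside, world axes, zero at the start; "ft_torque": the same for the moment, N m; "width": finger opening in mm; "grip_force": force on a finger pad.
Only numpy, scipy, OpenCV 4.12 (cv2) and the standard library are available. Lean on these libraries where they do the work, as an engineer would, in place of code of your own. Each camera call takes 0.05 s, during which the arm holds its last target. There are 200 camera calls.

## Working session

There is one attempt and no reset: what is moved stays moved. The work goes in short steps, Python scripts to look and compute and a shell command to move; the robot and the scene stay as the last step left them, time stands still between calls to the robot, and variables do not carry over. Pictures are saved under pics/ and viewed, at most 10 in all, crops included, and the job is handed in when it is done.

```bash
mkdir -p pics; ls; python3 - <<'E'
from rig import bot,optics
import cv2,numpy as np
s=bot.state();print(s)
for n in("scene","side","wrist"):
    d=optics.read_camera(n);cv2.imwrite(f"pics/{n}0.png",d["color"][:,:,::-1]);print(n,d["fovy"],d["cx"],d["cy"],np.round(d["T"],3).tolist())
a=cv2.imread("pics/scene0.png")
E
```

```text
pics
{'time': 0.0, 'qpos': array([ 1.12238027,  0.33284752, -0.06471824,  1.46096513,  0.02158347,
        1.34988641, -0.08846625]), 'qd': array([ 0.0022764 ,  0.00177542,  0.0014905 ,  0.00078719,  0.00110522,
        0.00129796, -0.00040101]), 'effort': array([ 3.56742803e-04, -6.23254180e+01,  2.49537081e-02, -3.89900243e+01,
       -6.12495071e-02,  3.96339130e-02,  1.90269106e-04]), 'tool_pos': array([ 258.0114607 , -568.82506967,  221.75781555]), 'orientation': array([[ 9.10673496e-01,  4.13126367e-01, -6.23358976e-04],
       [ 4.13126835e-01, -9.10672616e-01,  1.26649863e-03],
       [-4.44519722e-05, -1.41089305e-03, -9.99999004e-01]]), 'ft_force': array([0.36654146, 0.09111261, 0.02168777]), 'ft_torque': array([ 0.08198631, -0.02467456,  0.03311412]), 'grip_force': 0.0, 'width': 86.9770198565567}
scene 52.25998231132436 252.35629353321826 193.74870153531307 [[0.551, 0.653, -0.519, 1131.122], [0.834, -0.432, 0.342, -280.105], [-0.001, -0.622, -0.783, 821.741], [0.0, 0.0, 0.0, 1.0]]
side 47.060503692435674 254.47218586319894 193.51111074752058 [[-0.735, -0.496, 0.463, -6.333], [-0.678, 0.532, -0.507, 763.783], [0.005, -0.686, -0.728, 1036.495], [0.0, 0.0, 0.0, 1.0]]
wrist 58.32661897996485 256.41124112549346 193.27307076104114 [[0.413, -0.883, -0.222, 317.761], [-0.911, -0.402, -0.098, -541.839], [-0.003, 0.243, -0.97, 382.988], [0.0, 0.0, 0.0, 1.0]]
```

View pics/scene0.png

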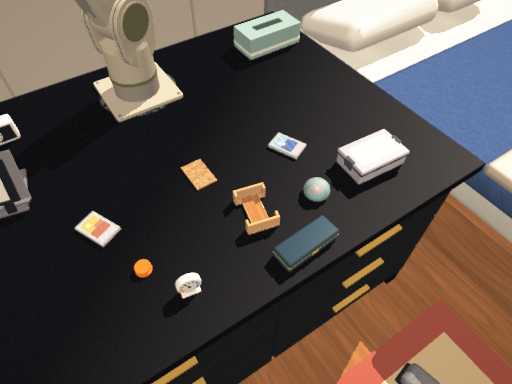

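View pics/side0.png

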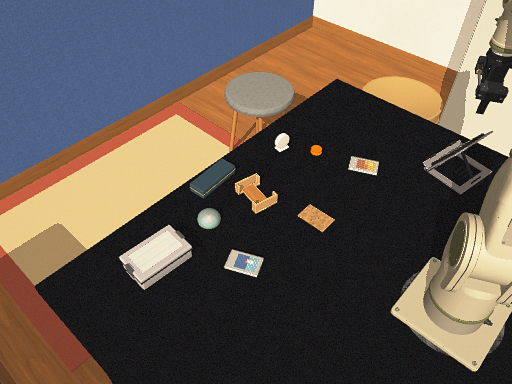

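The scene view shows sea at (287,146), cork (199,174), dune (98,229) and the caddy (256,208). The side view shows sea at (244,263), cork (316,218), dune (364,166) and the caddy (256,192).

```bash
cat >h.py <<'E'
from rig import bot,optics
import cv2,numpy as np
def ray(d,uv,z):
    uv=np.atleast_2d(uv).astype(float);f=d["color"].shape[0]/2/np.tan(np.radians(d["fovy"]/2))
    v=np.c_[(uv[:,0]-d["cx"])/f,(uv[:,1]-d["cy"])/f,np.ones(len(uv))]@d["T"][:3,:3].T
    o=d["T"][:3,3];return (o+v*((z-o[2])/v[:,2])[:,None])[:,:2]
def proj(d,p):
    f=d["color"].shape[0]/2/np.tan(np.radians(d["fovy"]/2));q=d["T"][:3,:3].T@(np.array(p)-d["T"][:3,3])
    return np.array([d["cx"]+f*q[0]/q[2],d["cy"]+f*q[1]/q[2]])
def blob(d,seed,h,th=55):
    "hull of the bright blob at/nearest seed px, cast at mid height: centre, sides, long-axis angle"
    m=(d["color"].max(2)>th).astype(np.uint8)
    m=cv2.morphologyEx(m,cv2.MORPH_CLOSE,np.ones((3,3),np.uint8))
    cs,_=cv2.findContours(m,cv2.RETR_EXTERNAL,cv2.CHAIN_APPROX_NONE)
    c=max([c for c in cs if cv2.contourArea(c)>60],key=lambda c:cv2.pointPolygonTest(c,tuple(map(float,seed)),True))
    P=ray(d,cv2.convexHull(c)[:,0],h/2).astype(np.float32)
    M=cv2.moments(P.reshape(-1,1,2));r=cv2.minAreaRect(P);b=cv2.boxPoints(r)
    e=max(b[1]-b[0],b[2]-b[1],key=np.linalg.norm)
    return np.round([M["m10"]/M["m00"],M["m01"]/M["m00"],*r[0],*sorted(r[1]),np.degrees(np.arctan2(e[1],e[0]))%180],1)
def go(dx):
    "world xy(z) displacement -> tool-frame units of 50mm"
    return np.round(bot.state()["orientation"].T@np.array(dx)/50,3)
E
python3 - <<'E'
from h import *
S={"sea":((287,146),(244,263),12),"cork":((199,174),(316,218),6),"dune":((98,229),(364,166),12),"caddy":((256,208),(256,192),40),"ball":((317,190),(209,218),42),"gauge":((187,286),(282,142),61),"grip":((143,268),(316,150),16)}
for i,n in enumerate(("scene","side")):
    d=optics.read_camera(n)
    for k,v in S.items(): print(n,k,blob(d,v[i],v[2]))
E
```

```text
scene sea [492.4 262.4 492.1 262.5  77.  104.6  24.5]
scene cork [445.4  -8.7 445.6  -8.8  66.8 102.5   0.5]
scene dune [ 467.8 -305.8  467.7 -305.9   67.3  105.9   25. ]
scene caddy [638.9  53.  639.   53.   95.7 146.9 166.8]
scene ball [ 249.3  357.3  352.5  244.9 1519.6 2197.5   56.4]
scene gauge [ 739.7 -190.4  739.3 -190.    56.1   58.5   80. ]
scene grip [ 633.8 -256.6  633.8 -256.9   41.9   51.8    3.7]
side sea [491.  262.1 491.1 262.   69.3  98.3  24.4]
side cork [445.5  -9.8 445.8  -9.8  67.9  97.8   0.7]
side dune [ 466.8 -306.   466.8 -306.4   75.3   97.1   25.3]
side caddy [641.5  49.6 641.5  49.3 103.2 147.7 166.9]
side ball [672.1 225.4 672.2 224.8  69.8  78.5 133. ]
side gauge [ 733.3 -186.1  734.  -185.1   51.6  101.2  125.1]
side grip [ 632.5 -255.8  633.3 -255.3   38.7   55.8  126.8]
```

View pics/wrist0.png

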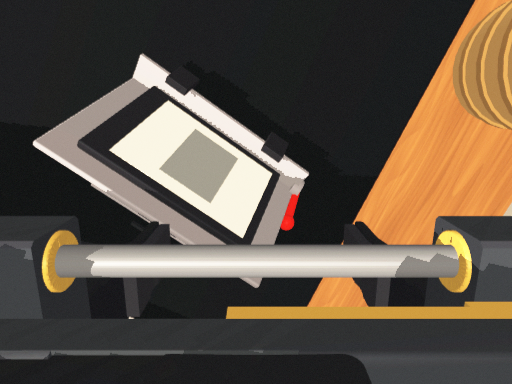

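```bash
python3 - <<'E'
from h import *
print(go([520-258,-200+569,-20]),go([-28.3,462.3,-50]))
E
```

```text
[ 7.821 -4.556  0.403] [ 3.304 -8.653  1.005]
```

```bash
python3 -m creep '{"linear":[[0.78,-0.46,0.04],[0.78,-0.46,0.04],[0.78,-0.46,0.04],[0.78,-0.46,0.04],[0.78,-0.46,0.04],[0.78,-0.46,0.04],[0.78,-0.46,0.04],[0.78,-0.46,0.04],[0.78,-0.46,0.04],[0.78,-0.46,0.04],[0.33,-0.87,0.1],[0.33,-0.87,0.1],[0.33,-0.87,0.1],[0.33,-0.87,0.1],[0.33,-0.87,0.1],[0.33,-0.87,0.1],[0.33,-0.87,0.1],[0.33,-0.87,0.1],[0.33,-0.87,0.1],[0.33,-0.87,0.1]],"spin":[0,0,0,0,0,0,0,0,0,0,0,0,0,0,0,0,0,0,0,0],"claw":[1,1,1,1,1,1,1,1,1,1,1,1,1,1,1,1,1,1,1,1]}' 20
python3 -m creep '{"linear":[[0,0,0],[0,0,0]],"spin":[0,0],"claw":[1,1]}'
python3 - <<'E'
from h import *
s=bot.state();print(s["tool_pos"],s["orientation"])
d=optics.read_camera("wrist");cv2.imwrite("pics/w1.png",d["color"][:,:,::-1]);print(proj(d,[491.7,262.3,6]))
print(go([491.7-s["tool_pos"][0],262.3-s["tool_pos"][1],0]))
E
```

```text
time: 2.75
tool_pos: [488.9, 266.9, 152.4]
orientation: [[0.911, 0.413, 0.0], [0.413, -0.911, -0.0], [0.0, 0.0, -1.0]]
ft_force: [0.0, 0.5, -0.7]
width: 86.9
grip_force: 0.0
time: 3.0
tool_pos: [489.0, 265.1, 152.3]
orientation: [[0.911, 0.413, -0.0], [0.413, -0.911, -0.001], [-0.001, 0.0, -1.0]]
ft_force: [0.0, -0.9, 0.3]
width: 87.0
grip_force: 0.0
[489.03456255 265.09741512 152.30558432] [[ 9.10764056e-01  4.12927061e-01 -2.76647778e-04]
 [ 4.12926832e-01 -9.10763978e-01 -6.38537501e-04]
 [-5.15630244e-04  4.67321714e-04 -9.99999758e-01]]
[260.96500086 179.75904881]
[0.026 0.073 0.   ]
```

View pics/w1.png

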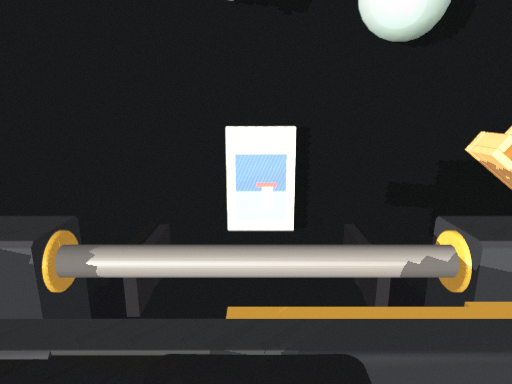

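The wrist view has the sea block upright at (260,179), matching the projected (261,180). I'll descend and grip.

```bash
python3 -m creep '{"linear":[[0.026,0.073,0.45],[0,0,0.5],[0,0,0.5],[0,0,0.5],[0,0,0.45],[0,0,0.3],[0,0,0.2],[0,0,0.08],[0,0,0],[0,0,0],[0,0,0],[0,0,0],[0,0,0],[0,0,0],[0,0,0]],"spin":[0,0,0,0,0,0,0,0,0,0,0,0,0,0,0],"claw":[1,1,1,1,1,1,1,1,1,1,0,0,0,0,0]}' 20
python3 - <<'E'
from h import *
s=bot.state();p=s["tool_pos"];print(s["time"],p,s["width"],s["grip_force"],s["ft_force"])
print(go([640.2-p[0],51.3-p[1],0]))
E
```

```text
time: 4.92
tool_pos: [491.7, 262.9, 3.6]
orientation: [[0.911, 0.413, 0.0], [0.413, -0.911, -0.0], [0.0, 0.0, -1.0]]
ft_force: [0.2, 0.1, 0.7]
width: 61.5
grip_force: 20.0
4.925 [491.70917747 262.8710943    3.59435228] 61.53272148062785 20.00007927417755 [0.23790433 0.0998863  0.70395068]
[9.57e-01 5.08e+00 1.00e-03]
```

```bash
python3 -m creep '{"linear":[[0,0,-0.2],[0,0,-0.6],[0,0,-0.8],[0,0,-0.8],[-0.03,0.6,-0.2],[-0.03,0.75,0],[-0.03,0.9,0],[-0.03,0.9,0],[-0.03,0.7,0],[0,0.38,0],[0,0,0],[0,0,0],[0,0,0],[0,0,0],[0,0,0],[0,0,0],[0,0,0]],"spin":[0,0,0,0,0,0,0,0,0,0,0.9,1,1,1,0.79,0,0],"claw":[0,0,0,0,0,0,0,0,0,0,0,0,0,0,0,0,0]}' 20
python3 - <<'E'
from h import *
s=bot.state();p=s["tool_pos"];print(s["time"],p,s["width"],s["grip_force"],s["ft_force"])
R=s["orientation"];print(np.degrees(np.arctan2(R[1,0],R[0,0])))
d=optics.read_camera("wrist");cv2.imwrite("pics/w2.png",d["color"][:,:,::-1]);print(proj(d,[640.2,51.3,40]))
E
```

```text
time: 7.05
tool_pos: [572.1, 67.8, 133.7]
orientation: [[0.975, -0.224, 0.0], [-0.224, -0.975, 0.0], [0.0, -0.0, -1.0]]
ft_force: [0.2, -0.3, -0.5]
width: 61.7
grip_force: 20.0
7.05 [572.07858958  67.77464347 133.70092811] 61.71630873973453 19.9999737739563 [ 0.18509083 -0.27715561 -0.5121117 ]
-12.93164048801448
[257.8654279  100.30764903]
```

View pics/w2.png

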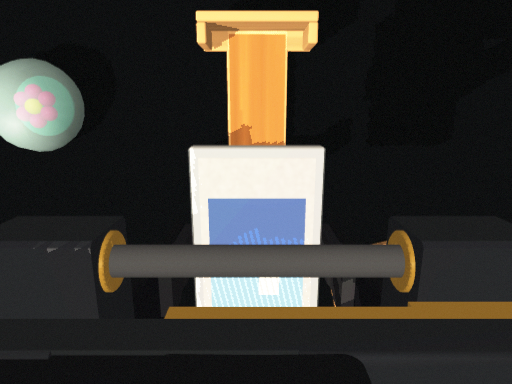

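The wrist view shows the caddy's far wall top, with its outer edge near v=12 and u 196–318. The floor strip spans u 229–286, and the held block's front edge is at v≈147, u 190–324.

```bash
python3 - <<'E'
from h import *
d=optics.read_camera("wrist");p=bot.state()["tool_pos"];R=bot.state()["orientation"]
h=cv2.cvtColor(d["color"],cv2.COLOR_RGB2HSV)
m=((h[...,0]>8)&(h[...,0]<28)&(h[...,1]>80)&(h[...,2]>90));m[146:]=0
ys,xs=np.where(m[:, 150:380]);xs+=150
print("top v",ys.min())
f=lambda uv,z:(np.round(ray(d,uv,z),1),)
rows={v:(xs[ys==v].min(),xs[ys==v].max()+1) for v in (12,14,17,20,25,80,100,120)}
print(rows)
top=[next(v for v in range(60) if m[v,u]) for u in range(205,310,15)];print(top)
E_=ray(d,[(u,t) for u,t in zip(range(205,310,15),top)],40)
t=np.polyfit(E_[:,1],E_[:,0],1);print("wall normal deg",-np.degrees(np.arctan(t[0])),E_.mean(0))
for v in (13,16,19): print("walltop",v,ray(d,[(rows.get(v,rows[14])[0],v),(rows.get(v,rows[14])[1],v)],40))
a=np.array([ray(d,[(rows[v][0],v),(rows[v][1],v)],8) for v in(80,100,120)]);print("floor",a,np.linalg.norm(a[:,0]-a[:,1],axis=1),a.mean(1))
# held block front edge
w=(h[...,1]<60)&(h[...,2]>150);w[:135]=0;w[215:]=0
r={v:(np.where(w[v,150:360])[0].min()+150,np.where(w[v,150:360])[0].max()+151) for v in(155,175,195)};print(r)
z=p[2]-3.6+12
print("block mid",[((ray(d,[(r[v][0],v),(r[v][1],v)],z).mean(0)-p[:2])@R[:2,:2]).round(1) for v in r])
fr=next(v for v in range(135,160) if w[v,257]);print(fr,(ray(d,[(257,fr)],z-12)-p[:2])@R[:2,:2],(ray(d,[(257,fr+7)],z)-p[:2])@R[:2,:2])
E
```

```text
top v 10
{12: (np.int64(195), np.int64(319)), 14: (np.int64(195), np.int64(319)), 17: (np.int64(195), np.int64(318)), 20: (np.int64(195), np.int64(318)), 25: (np.int64(195), np.int64(318)), 80: (np.int64(226), np.int64(287)), 100: (np.int64(227), np.int64(287)), 120: (np.int64(227), np.int64(286))}
[10, 10, 10, 10, 10, 10, 10]
wall normal deg -12.961979854066108 [698.64103265  43.11520151]
walltop 13 [[705.17399837  79.70715883]
 [686.40560378  -1.83599319]]
walltop 16 [[703.39067923  80.19977149]
 [684.58624533  -1.50144617]]
walltop 19 [[701.60043563  80.69429691]
 [682.75982377  -1.16560038]]
floor [[[661.58957973  71.9973496 ]
  [650.73246866  24.80640859]]

 [[646.54618579  74.97031533]
  [635.722602    27.91879739]]

 [[631.26909743  78.82073688]
  [620.47992717  31.91235845]]] [48.42377282 48.28038221 48.13317112] [[656.1610242   48.4018791 ]
 [641.13439389  51.44455636]
 [625.8745123   55.36654766]]
{155: (np.int64(189), np.int64(324)), 175: (np.int64(190), np.int64(323)), 195: (np.int64(191), np.int64(322))}
block mid [array([44.7, -0.3]), array([35.6, -0.3]), array([26.3, -0.3])]
146 [[47.33541445 -0.07006537]] [[45.54951404 -0.0808687 ]]
```

```bash
python3 -m creep '{"linear":[[0.3,0.01,0],[0.6,0,0],[0.4,0,0],[0.1,0,0],[0,0,0],[0,0,0.3],[0,0,0.6],[0,0,0.6],[0,0,0.4],[0,0,0.25],[0,0,0.12],[0,0,0.08],[0,0,0],[0,0,0]],"spin":[0,0,0,0,0,0,0,0,0,0,0,0,0,0],"claw":[0,0,0,0,0,0,0,0,0,0,0,0,0,0]}' 20
python3 - <<'E'
from h import *
s=bot.state();p=s["tool_pos"];print(s["time"],p,s["ft_force"],s["ft_torque"]);print(go([640-p[0],51.7-p[1],11.4-p[2]]))
E
```

```text
time: 8.9
tool_pos: [640.6, 50.8, 16.6]
orientation: [[0.974, -0.227, 0.001], [-0.227, -0.974, -0.0], [0.001, -0.0, -1.0]]
ft_force: [-0.2, -0.4, -1.2]
width: 61.2
grip_force: 20.0
8.9 [640.62545333  50.77877366  16.63590709] [-0.22649083 -0.35781547 -1.24337899] [ 0.05097919  0.00044148 -0.00544275]
[-0.016 -0.015  0.105]
```

```bash
python3 -m creep '{"linear":[[-0.01,-0.01,0.05],[0,0,0.03],[0,0,0.02],[0,0,0],[0,0,0]],"spin":[0,0,0,0,0],"claw":[0,0,0,0,0]}' 20
python3 -c "
from h import *
for i in range(2): print(bot.state()['tool_pos'],bot.state()['ft_force'])"
```

```text
time: 9.52
tool_pos: [639.8, 51.4, 11.6]
orientation: [[0.974, -0.227, 0.0], [-0.227, -0.974, -0.0], [0.0, 0.0, -1.0]]
ft_force: [-2.3, -0.3, 5.5]
width: 62.0
grip_force: 20.0
[639.84478192  51.41104452  11.60885169] [-2.31754125 -0.33798272  5.45078782]
[639.84478192  51.41104452  11.60885169] [-2.31754125 -0.33798272  5.45078782]
```

```bash
python3 -m creep '{"linear":[[0,0,0],[0,0,0],[0,0,0],[0,0,-0.3],[0,0,-0.7],[0,0,-0.9],[0,0,-0.7],[-0.4,0.23,-0.2],[-0.7,0.4,0],[-0.8,0.5,0],[-0.8,0.5,0],[-0.5,0.29,0],[-0.31,0.15,0],[0,0,0],[0,0,0],[0,0,0],[0,0,0]],"spin":[0,0,0,0,0,0,0,0,0,0,0,0,0,-0.85,-0.85,0,0],"claw":[1,1,1,1,1,1,1,1,1,1,1,1,1,1,1,1,1]}' 20
python3 - <<'E'
from h import *
s=bot.state();p=s["tool_pos"];R=s["orientation"];print(s["time"],p,np.degrees(np.arctan2(R[1,0],R[0,0])))
d=optics.read_camera("wrist");c=d["color"];cv2.imwrite("pics/w3.png",c[:,:,::-1]);print(proj(d,[445.5,-9.2,3]))
h=cv2.cvtColor(c,cv2.COLOR_RGB2HSV);m=((h[...,0]>5)&(h[...,0]<28)&(h[...,1]>80)&(h[...,2]>60)).astype(np.uint8);m[240:]=0
m=cv2.morphologyEx(m,cv2.MORPH_CLOSE,np.ones((5,5)))
c=max(cv2.findContours(m,cv2.RETR_EXTERNAL,cv2.CHAIN_APPROX_NONE)[0],key=cv2.contourArea)
print(cv2.boundingRect(c));print(cv2.minAreaRect(ray(d,c[:,0],6).astype(np.float32)))
q=optics.read_camera("scene")["color"][150:270,190:330];cv2.imwrite("pics/s3.png",cv2.resize(q[:,:,::-1],None,fx=4,fy=4,interpolation=cv2.INTER_CUBIC))
E
```

```text
time: 11.65
tool_pos: [445.6, -9.5, 151.5]
orientation: [[1.0, 0.006, 0.001], [0.006, -1.0, -0.0], [0.001, 0.0, -1.0]]
ft_force: [-0.2, -0.1, -0.5]
width: 87.2
grip_force: 0.0
11.65 [445.61420747  -9.46225539 151.5341928 ] 0.3392102428511976
[256.44851384 180.65179703]
(112, 0, 111, 30)
((583.6093139648438, 63.741783142089844), (21.517288208007812, 88.65154266357422), 0.34501364827156067)
```

View pics/s3.png

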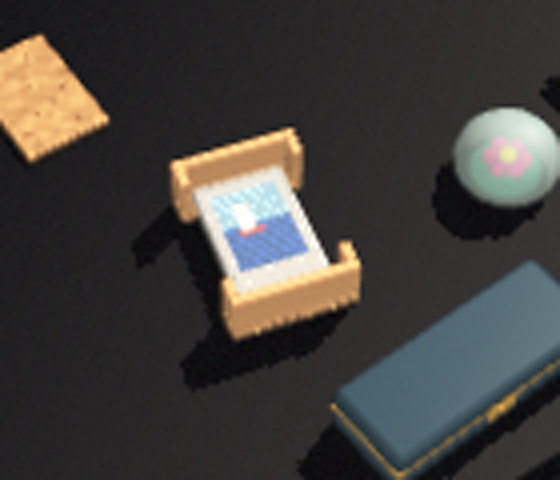

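The scene crop shows the sea block lying flat, square inside the caddy walls at crop (265,230), with the cork untouched at (45,95). Next I grip the cork.

```bash
python3 -m creep '{"linear":[[0,0,0.45],[0,0,0.5],[0,0,0.5],[0,0,0.5],[0,0,0.45],[0,0,0.3],[0,0,0.2],[0,0,0.08],[0,0,0],[0,0,0],[0,0,0],[0,0,0],[0,0,0],[0,0,0],[0,0,0]],"spin":[0,0,0,0,0,0,0,0,0,0,0,0,0,0,0],"claw":[1,1,1,1,1,1,1,1,1,1,0,0,0,0,0]}' 15
python3 - <<'E'
from h import *
s=bot.state();p=s["tool_pos"];print(s["time"],p,s["width"],s["grip_force"],s["ft_force"])
print(go([572-p[0],67.4-p[1],0]))
E
```

```text
time: 13.62
tool_pos: [445.5, -9.6, 2.1]
orientation: [[1.0, 0.008, 0.0], [0.008, -1.0, -0.0], [0.0, 0.0, -1.0]]
ft_force: [-0.2, 0.2, 1.7]
width: 61.3
grip_force: 15.0
13.625 [445.49108368  -9.61333694   2.10665746] 61.28783250550963 15.000030398368835 [-0.17378544  0.21238024  1.72292225]
[ 2.543 -1.519  0.   ]
```

```bash
python3 -m creep '{"linear":[[0,0,-0.2],[0,0,-0.6],[0,0,-0.8],[0,0,-0.8],[0.4,-0.24,-0.2],[0.7,-0.4,0],[0.7,-0.44,0],[0.5,-0.3,0],[0.24,-0.14,0],[0,0,0],[0,0,0],[0,0,0],[0,0,0]],"spin":[0,0,0,0,0,0,0,0,0,0.84,0.83,0,0],"claw":[0,0,0,0,0,0,0,0,0,0,0,0,0]}' 15
python3 - <<'E'
from h import *
s=bot.state();p=s["tool_pos"];R=s["orientation"];print(s["time"],p,s["width"],s["grip_force"],np.degrees(np.arctan2(R[1,0],R[0,0])))
d=optics.read_camera("wrist");cv2.imwrite("pics/w4.png",d["color"][:,:,::-1])
print(go([640-p[0],51.7-p[1],0]))
E
```

```text
time: 15.25
tool_pos: [571.6, 67.2, 132.3]
orientation: [[0.975, -0.221, 0.0], [-0.221, -0.975, -0.0], [0.0, 0.0, -1.0]]
ft_force: [0.3, -0.5, 0.4]
width: 61.8
grip_force: 15.0
15.25 [571.61183544  67.17969902 132.28861499] 61.80458653105244 14.999856501817703 -12.747484631913165
[ 1.402 -0.     0.   ]
```

View pics/w4.png

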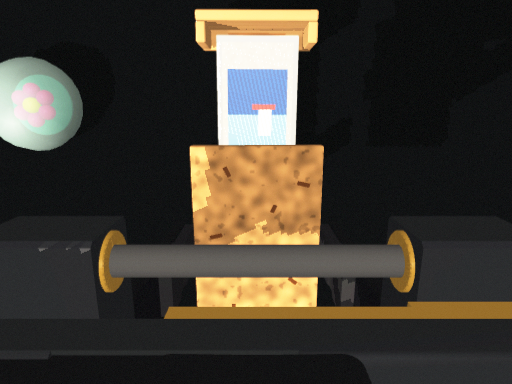

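The wrist view shows the cork held square (u 190–323, front edge v≈145). The sea block is centred in the caddy at u 217–298.

```bash
python3 -m creep '{"linear":[[0.3,0,0],[0.6,0,0],[0.4,0,0],[0.09,0,0],[0,0,0],[0,0,0.3],[0,0,0.6],[0,0,0.6],[0,0,0.35],[0,0,0.15],[0,0,0.06],[0,0,0.05],[0,0,0],[0,0,0]],"spin":[0,0,0,0.02,0,0,0,0,0,0,0,0,0,0],"claw":[0,0,0,0,0,0,0,0,0,0,0,0,0,0]}' 15
python3 - <<'E'
from h import *
s=bot.state();p=s["tool_pos"];print(s["time"],p,s["ft_force"],s["ft_torque"]);print(go([640-p[0],51.7-p[1],22-p[2]]))
E
```

```text
time: 17.05
tool_pos: [639.8, 52.0, 27.0]
orientation: [[0.974, -0.226, 0.001], [-0.226, -0.974, -0.0], [0.001, -0.0, -1.0]]
ft_force: [-0.1, 0.8, -0.6]
width: 61.8
grip_force: 15.0
17.05 [639.82519997  51.95944741  27.01355652] [-0.14185342  0.75474694 -0.59709545] [ 0.00892139  0.03744948 -0.0353478 ]
[0.005 0.004 0.1  ]
```

```bash
python3 -m creep '{"linear":[[0,0,0.05],[0,0,0.03],[0,0,0.02],[0,0,0],[0,0,0]],"spin":[0,0,0,0,0],"claw":[0,0,0,0,0]}' 15
```

```text
time: 17.68
tool_pos: [639.6, 52.0, 22.2]
orientation: [[0.974, -0.226, 0.0], [-0.226, -0.974, -0.0], [0.0, 0.0, -1.0]]
ft_force: [-3.0, -0.9, 6.6]
width: 61.5
grip_force: 15.0
```

```bash
python3 -m creep '{"linear":[[0,0,0],[0,0,0],[0,0,0],[0,0,-0.3],[0,0,-0.7],[0,0,-0.9],[0,0,-0.6],[-0.12,0.5,-0.1],[-0.2,0.85,0],[-0.2,0.9,0],[-0.2,0.9,0],[-0.2,0.9,0],[-0.2,0.9,0],[-0.2,0.9,0],[-0.2,0.85,0],[-0.15,0.7,0],[-0.07,0.35,0]],"spin":[0,0,0,0,0,0,0,0,0,0,0,0,0,0,0,0,0],"claw":[1,1,1,1,1,1,1,1,1,1,1,1,1,1,1,1,1]}' 15
python3 -m creep '{"linear":[[0,0,0],[0,0,0],[0,0,0],[0,0,0],[0,0,0],[0,0,0],[0,0,0]],"spin":[-0.9,-1,-1,-1,-0.86,0,0],"claw":[1,1,1,1,1,1,1]}'
python3 - <<'E'
from h import *
s=bot.state();p=s["tool_pos"];R=s["orientation"];print(s["time"],p,np.degrees(np.arctan2(R[1,0],R[0,0])))
d=optics.read_camera("wrist");print(proj(d,[467.3,-306,6]));cv2.imwrite("pics/w5.png",d["color"][:,:,::-1])
print(go([467.3-p[0],-306-p[1],0]))
E
```

```text
time: 19.8
tool_pos: [466.6, -307.7, 152.5]
orientation: [[0.974, -0.228, 0.001], [-0.228, -0.974, -0.001], [0.001, 0.001, -1.0]]
ft_force: [-0.5, 1.1, -0.3]
width: 86.8
grip_force: 0.0
time: 20.68
tool_pos: [467.7, -305.4, 151.8]
orientation: [[0.907, 0.421, 0.0], [0.421, -0.907, -0.0], [0.0, 0.0, -1.0]]
ft_force: [-0.5, -0.5, 0.2]
width: 86.9
grip_force: 0.0
20.675 [ 467.7106366  -305.4291793   151.80955151] 24.924455105753037
[257.36085554 182.01275624]
[-0.012  0.007 -0.   ]
```

View pics/w5.png

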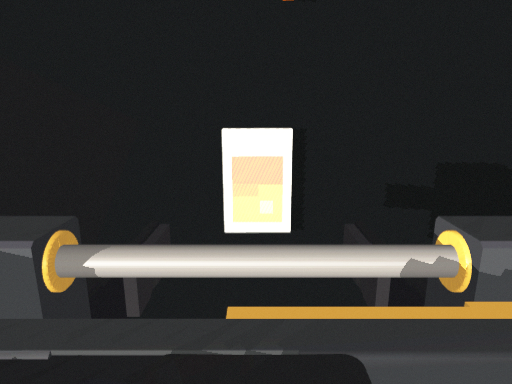

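The dune block is upright at (257,180), where it was predicted. I'll descend and grip.

```bash
python3 -m creep '{"linear":[[0,0,0.45],[0,0,0.5],[0,0,0.5],[0,0,0.5],[0,0,0.45],[0,0,0.3],[0,0,0.2],[0,0,0.06],[0,0,0],[0,0,0],[0,0,0],[0,0,0],[0,0,0],[0,0,0],[0,0,0]],"spin":[0,0,0,0,0,0,0,0,0,0,0,0,0,0,0],"claw":[1,1,1,1,1,1,1,1,1,1,0,0,0,0,0]}' 20
python3 - <<'E'
from h import *
s=bot.state();p=s["tool_pos"];print(s["time"],p,s["width"],s["grip_force"],s["ft_force"])
print(go([572-p[0],67.4-p[1],0]))
E
```

```text
time: 22.6
tool_pos: [467.4, -306.0, 3.6]
orientation: [[0.906, 0.423, 0.0], [0.423, -0.906, -0.0], [0.0, 0.0, -1.0]]
ft_force: [-0.6, 0.1, 0.6]
width: 61.7
grip_force: 20.0
22.6 [ 467.37769808 -305.95424302    3.63636473] 61.70979319457299 20.000093579292297 [-0.61871364  0.12302391  0.62199104]
[ 5.056e+00 -5.880e+00 -1.000e-03]
```

```bash
python3 -m creep '{"linear":[[0,0,-0.2],[0,0,-0.6],[0,0,-0.8],[0,0,-0.8],[0.3,-0.35,-0.2],[0.5,-0.58,0],[0.6,-0.7,0],[0.65,-0.75,0],[0.65,-0.75,0],[0.65,-0.75,0],[0.65,-0.75,0],[0.5,-0.6,0],[0.36,-0.4,0],[0.2,-0.25,0],[0,0,0]],"spin":[0,0,0,0,0,0,0,0,0,0,0,0,0,0,0],"claw":[0,0,0,0,0,0,0,0,0,0,0,0,0,0,0]}' 20
python3 -m creep '{"linear":[[0,0,0],[0,0,0],[0,0,0],[0,0,0],[0,0,0],[0,0,0],[0,0,0]],"spin":[0.85,1,1,1,0.9,0,0],"claw":[0,0,0,0,0,0,0]}' 20
python3 - <<'E'
from h import *
s=bot.state();p=s["tool_pos"];R=s["orientation"];print(s["time"],p,s["width"],s["grip_force"],np.degrees(np.arctan2(R[1,0],R[0,0])))
d=optics.read_camera("wrist");cv2.imwrite("pics/w6.png",d["color"][:,:,::-1])
print(go([640-p[0],51.7-p[1],0]))
E
```

```text
time: 24.48
tool_pos: [571.7, 68.8, 133.2]
orientation: [[0.905, 0.425, -0.001], [0.425, -0.905, 0.0], [-0.001, -0.001, -1.0]]
ft_force: [-0.0, -0.4, -0.9]
width: 61.3
grip_force: 20.0
time: 25.35
tool_pos: [572.0, 66.8, 133.5]
orientation: [[0.975, -0.223, -0.0], [-0.223, -0.975, -0.0], [0.0, 0.0, -1.0]]
ft_force: [0.7, -0.0, 0.1]
width: 61.6
grip_force: 20.0
25.35 [572.03533807  66.75046656 133.50975083] 61.64481600294455 19.99988615512848 -12.859150079221456
[ 1.392 -0.009  0.   ]
```

View pics/w6.png

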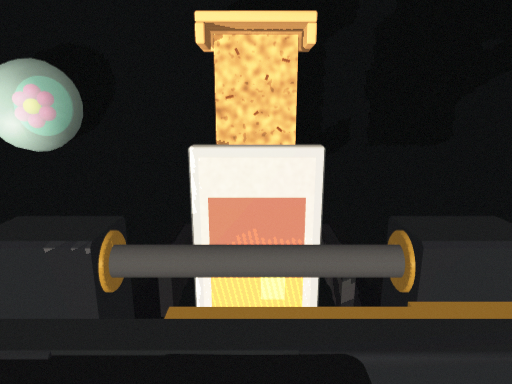

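The cork is square in the caddy (u 215–298), and the dune block is held square, front edge at v≈146. I'll place it now.

```bash
python3 -m creep '{"linear":[[0.3,-0.01,0],[0.6,0,0],[0.4,0,0],[0.09,0,0],[0,0,0],[0,0,0.3],[0,0,0.6],[0,0,0.5],[0,0,0.3],[0,0,0.16],[0,0,0.07],[0,0,0.05],[0,0,0],[0,0,0]],"spin":[0,0,0,0.01,0,0,0,0,0,0,0,0,0,0],"claw":[0,0,0,0,0,0,0,0,0,0,0,0,0,0]}' 20
python3 - <<'E'
from h import *
s=bot.state();p=s["tool_pos"];print(s["time"],p,s["ft_force"],s["ft_torque"]);print(go([640-p[0],51.7-p[1],29.5-p[2]]))
E
```

```text
time: 27.15
tool_pos: [640.3, 52.5, 35.0]
orientation: [[0.974, -0.226, 0.001], [-0.226, -0.974, -0.0], [0.001, -0.0, -1.0]]
ft_force: [-0.1, -0.4, -0.3]
width: 61.7
grip_force: 20.0
27.15 [640.25671913  52.47470818  34.99244208] [-0.09868796 -0.38174459 -0.31957282] [0.12358232 0.03470006 0.03513637]
[-0.002  0.016  0.11 ]
```

```bash
python3 -m creep '{"linear":[[0,0.01,0.05],[0,0,0.03],[0,0,0.02],[0,0,0],[0,0,0]],"spin":[0,0,0,0,0],"claw":[0,0,0,0,0]}' 20
```

```text
time: 27.78
tool_pos: [639.9, 51.9, 29.7]
orientation: [[0.974, -0.226, 0.0], [-0.226, -0.974, -0.0], [0.0, 0.0, -1.0]]
ft_force: [-1.6, -0.7, 1.8]
width: 61.7
grip_force: 20.0
```

```bash
python3 -m creep '{"linear":[[0,0,0.01],[0,0,0],[0,0,0],[0,0,0],[0,0,0],[0,0,-0.3],[0,0,-0.7],[0,0,-0.9],[0,0,-0.7],[-0.6,0,-0.3],[-0.9,0,0],[-0.9,0,0],[-0.4,0,0],[0,0,0],[0,0,0]],"spin":[0,0,0,0,0,0,0,0,0,0,0,0,0,0,0],"claw":[0,0,1,1,1,1,1,1,1,1,1,1,1,1,1]}' 20
python3 - <<'E'
from h import *
a=cv2.resize(optics.read_camera("scene")["color"][150:270,190:330],None,fx=4,fy=4,interpolation=cv2.INTER_CUBIC)
cv2.imwrite("pics/f.png",a[:,:,::-1])
d=optics.read_camera("scene");e=optics.read_camera("side")
for k,u,v,h in(("caddy",(256,208),(256,192),40),("gauge",(187,286),(282,142),61),("grip",(143,268),(316,150),16)): print(k,blob(d,u,h),blob(e,v,h))
E
```

```text
time: 29.65
tool_pos: [504.4, 83.3, 174.7]
orientation: [[0.974, -0.226, 0.001], [-0.226, -0.974, -0.0], [0.001, -0.0, -1.0]]
ft_force: [-0.4, -1.0, -0.3]
width: 87.5
grip_force: 0.0
caddy [638.8  53.1 639.   53.   95.7 146.9 166.8] [651.4 -74.6 665.7 -83.4 187.8 406.7  93.7]
gauge [ 739.6 -190.4  739.3 -190.    56.1   58.5   80. ] [1007.7 -356.8  900.1 -264.8 1999.8 2733.1   43.4]
grip [ 634.2 -256.6  634.1 -256.9   42.4   48.5   13.1] [659.2 -84.5 673.6 -93.4 190.  411.5  93.7]
```

View pics/f.png

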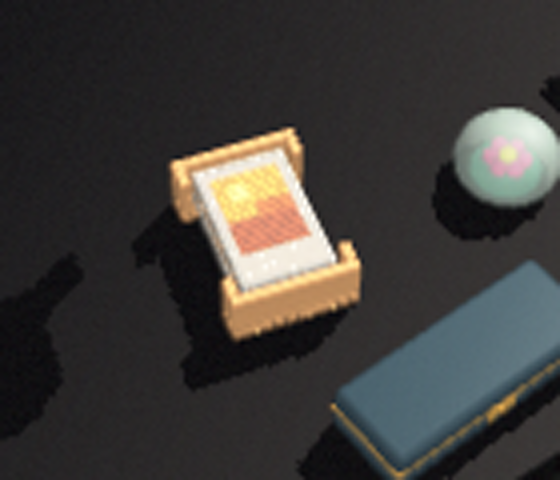

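The final crop shows the dune block flat, face up and square within the walls at crop (265,220). The gauge and phone grip measure the same as before, and the paperweight and glasses case look unmoved. I'll hand the job in.

```bash
python3 -c "
from rig import order;print(order.job_done())"
```

```text
the job is handed in; nothing more can be done
None
```

I stacked the sea block, cork sheet and dune block in that order in the caddy, each set down flat and square with the pictures face up, and handed the job in at about 30 s of the 67 s allowed; no verdict came back.

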